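# Release and slide the valve drum cradle to its stop

## Task

With the fingertips, press down the round release button on the white drum cradle and, keeping it held down the whole way, push the cradle along its slide until it is fully home against the tall end stop. Then let the button spring back up so that the cradle is locked there, and move clear. Do not pick up or disturb any of the parts standing around the slide.

Things in the scene. Friction and masses are not known exactly. Their poses are not given: they have to be found in the camera images.
- slide_base: fixed stainless slide unit on the table, 400 mm long along its own y, 110 mm wide along x. Origin: centre of its underside, on the table. Own +y is the way the cradle must travel; at that end stands the tall stop plate (inner face at y = +181 mm, top 82 mm above the table), at the other end a low plate (36 mm). z is up.
- cradle (a joint): travel in m of the sliding cradle (white deck 100 mm wide, 210 mm long, its top 48 mm above the table; about 1.4 kg) along the slide base's +y: 0 = at the low plate, 0.150 = at the end stop; starts between 0 and 0.05. Unless the button is down, a toothed catch locks it (up to 9 mm of play between teeth, all along); freed, it drags with about 1.5 N.
- release (a joint): depth in m of the round release button: 0 = up (catch engaged), 0.007 = bottomed. From 1 mm on it also presses down the catch's spring (about 5 N), which clears the teeth at about 4 mm (about 6 N); bottoming takes about 7 N. It springs back up when let go.
- release_top (a point): centre of the flat top of the release button: plain steel, 32 mm diameter, on the cradle's end nearer the low plate. At rest its top is 64 mm above the table, 16 mm above the deck. It rides with the cradle: in the slide base's frame x = 0, y = -140 mm + travel. Finger drag on it is enough to move the freed cradle.
- fence (a point): middle of the top edge of the white fence (70 mm wide across the slide, 8 mm thick, top 80 mm above the table) that stands on the deck behind the button, towards the low plate; its face is 26 mm from the button's centre, and fingers may push against it.
- drum (a point): centre of the cream valve drum (60 mm diameter, 105 mm long, lying along the slide, top 120 mm above the table), fixed to the cradle; its near end is 59 mm ahead of the button's centre.
- sleeve_c (a point): upright stainless sleeve with a foot flange, 72 mm wide, 110 mm tall; leave it alone. Point: its centre, half-way up.
- tee_c (a point): upright stainless tee fitting, 80 mm tall, side branch 51 mm long; leave it alone. Point: its centre, half-way up.
- disc_c (a point): cream plastic piston disc, 52 mm across, 22 mm high; leave it alone. Point: its centre, half-way up.
- disc2_c (a point): second cream plastic piston disc, 52 mm across, 22 mm high; leave it alone. Point: its centre, half-way up.
- ferrule_c (a point): stainless clamp ferrule lying flat, 60 mm across, 18 mm high; leave it alone. Point: its centre, half-way up.
- plunger_c (a point): white plastic plunger standing up, 40 mm wide, 82 mm tall, black seal near its top; leave it alone. Point: its centre, half-way up.
- lube_c (a point): small bottle, 48 mm wide, 120 mm tall; leave it alone. Point: its centre, half-way up.

How it is judged:
On the way, in this order (a step that is already met when the one before it is completed fails the run):
1. the release button is pressed down with the cradle still short of the stop (value of joint release above 0.004 m and value of joint cradle below 0.1 m), for 0.1 s.
2. the cradle is against the end stop with the button still down (value of joint release above 0.003 m and value of joint cradle above 0.147 m), for 0.1 s.
At the end, for the whole second after the job is handed in: the cradle is within 4 mm of its end stop and at rest, the release button is up (within 1 mm), and no bystander has moved by more than 20 mm (value of joint cradle above 0.146 m and value of joint release below 0.001 m and velocity of joint cradle between -0.005 and 0.005 m/s and not (distance of any of sleeve_c, tee_c, disc_c, disc2_c, ferrule_c, plunger_c, lube_c from where it was at the start of the episode above 0.02 m)); the robot touches nothing.
It fails at once if the button came up while the cradle was on the way, or the cradle was forced along with its catch engaged (moved over 15 mm, more than 8 mm short of the stop, button less than 2.5 mm down) (distance of release_top from where it was at the start of the episode above 0.015 m and value of joint cradle below 0.142 m and value of joint release below 0.0025 m).
It fails at once if a part standing around the slide was lifted, carried or shifted by more than 20 mm (distance of any of sleeve_c, tee_c, disc_c, disc2_c, ferrule_c, plunger_c, lube_c from where it was at the start of the episode above 0.02 m).
It also fails if it takes over 38 s, if anything falls off the work surface, if the arm or the gripper's body presses on something with over 40 N, if the wrist force passes 120 N, or if a joint passes its speed limit or range.

## Robot

A 6-joint arm with a two-finger parallel gripper is mounted at the origin on the work surface. World frame = base frame: x ahead of the robot, y to its left, z up, the work surface at z = 0. Lengths are in m, angles in rad, forces in N, time in s.
With the tool pointing down it reaches from about 0.3 to 0.875 m from the base axis. Payload 6.4 kg.
Tool frame: the origin (TCP) lies midway between the tips of the shut fingers; the grasp point (between the pads) lies 19 mm behind it; z points along the fingers, y is the direction in which the jaws open and shut (so a half turn about z gives the same grasp; the last joint's range is limited). The gripper opens to 85 mm and grips with 20 to 120 N. Pads are 22 mm wide; open, the fingers measure 114 mm over their backs; the gripper's body (76 mm by 85 mm) begins 54 mm behind the grasp point. The pads swing forward as they close: fully open they stand 13 mm farther back than shut.
Start: joints at [-1.312, 0.181, 1.607, -0, 1.354, -0.206], TCP at [0.258, -0.514, 0.231] pointing down, gripper open.
Joint ranges: [-2.99, 2.99], [-0.89, 2.07], [0.3, 2.58], [-1.14, 4.28], [0, 2.63], [-3.12, 3.12]. Speed limits (rad/s): [2.57, 2.57, 3.01, 3.14, 3.14, 3.14].

## Interface

Orientations are given as a unit quaternion [w, x, y, z].
In Python, from bench import ctrl gives the robot as it stands. The module is installed in compiled form; this text tells all that it offers.
- The arm moves only by the tool arm_command, never from a script. Its argument "plan" is one flat list of numbers, 4 for each row, row after row: the shift along the tool's x, y, z in mm, then the turn about the tool's z in rad. A call has 1 to 20 rows; each row shifts and turns the commanded pose from where the row before left it, along the tool's axes as they then stand; what a row does not reach is not made up. A row lasts 1/10 s, in which the tool goes at most 50 mm and 8.59 degrees, less where a joint would pass 70% of its speed; a pose out of reach is approached as far as the arm can. A call is refused whole if a number of a shift passes 50 or a number of a turn 0.15, either way. A call with a gripper value outside its range is refused whole. "grip" is the opening, from 0 (shut) to 1 (fully open), set as the call begins (left out, the last holds). The fingers move at their own pace and stop on an object; the grip force is fixed at half the most. Time passes only in rows, so rows that do not move let the fingers close. It gives the time, the measured TCP pose, the force and the opening at its end, in the units of the state.
- ctrl.get_obs(): the state, without advancing time (a new reading comes with each control period).
- ctrl.camera(name): name is "side" or "top"; returns a dict with "color" (384x512x3 uint8, red, green, blue), "camera_matrix" (3x3 intrinsics, pixels), "k1" (the pictures are not rectified: a ray, as slopes to the right and down, at radius r is drawn at 1 + k1 r^2 times it, then the intrinsics apply), "eye" and "attitude" of the camera in the world. Camera axes: x right, y up, looking along -z (the intrinsics and any distortion apply to the point x, -y, -z); pixel columns grow to the right and rows downward; lengths in m; the calibration is good to about 2 mm. A picture is of the moment at which its call begins. There is no depth.
- ctrl.hand_in(): hands the job in, once; it reports no verdict.
The state is a dict: "time_s": time; "q": joint angles; "dq": joint speeds; "joint_efforts": joint torques, N m; "eef_pos": TCP position; "eef_rot": TCP orientation; "wrist_force": force on the tool from outside, world axes, zero at the start; "torque": the same for the moment, N m; "opening": opening from 0.0 (shut) to 1.0 (fully open).
Only numpy, scipy, OpenCV 4.12 (cv2) and the standard library are available. Lean on these libraries where they do the work, as an engineer would, in place of code of your own. Each camera call takes 0.05 s, during which the arm holds its last target. There are 200 camera calls.

## Working session

There is one attempt and no reset: what is moved stays moved. The work goes in short steps, Python scripts to look and compute and a tool call to move; the robot and the scene stay as the last step left them, time stands still between calls to the robot, and variables do not carry over. Pictures are saved under pics/ and viewed, about 8 in all and at most 12, crops included, and the job is handed in when it is done.

Besides the shell and the picture viewer there is one more tool, called after "Call:" as name(argument=value, ...) on one line, values as JSON. arm_command: Moves the arm, as the interface text tells. Its arguments: {"type":"object","properties":{"plan":{"type":"array","items":{"type":"number"}},"grip":{"type":"number"}},"required":["plan"]}

```bash
mkdir -p pics
cat > h.py <<'E'
import numpy as np, cv2
from bench import ctrl
from scipy.spatial.transform import Rotation as R
def rot(a):
    a=np.array(a,float)
    return a if a.shape==(3,3) else R.from_quat(a[[1,2,3,0]]).as_matrix()
def ray(c,u,v):
    K=np.array(c["camera_matrix"]);d=np.array([(u-K[0,2])/K[0,0],(v-K[1,2])/K[1,1]]);s=d.copy()
    for _ in range(20): s=d/(1+c["k1"]*(s@s))
    return np.array(c["eye"]),rot(c["attitude"])@np.array([s[0],-s[1],-1])
def onz(c,u,v,z):
    e,d=ray(c,u,v);return e+d*(z-e[2])/d[2]
def proj(c,p):
    K=np.array(c["camera_matrix"]);q=rot(c["attitude"]).T@(np.array(p)-c["eye"])
    s=np.array([q[0],-q[1]])/-q[2];s=s*(1+c["k1"]*(s@s));return K[0,0]*s[0]+K[0,2],K[1,1]*s[1]+K[1,2]
E
python3 - <<'E'
from h import *
for n in("top","side"):
    c=ctrl.camera(n);cv2.imwrite(f"pics/{n}0.png",cv2.resize(c["color"][:,:,::-1],(800,600),interpolation=cv2.INTER_CUBIC));print(n,c["eye"],c["attitude"],c["camera_matrix"],c["k1"])
o=ctrl.get_obs();print(o)
E
```

```text
top [0.38244308 0.02583658 1.11892029] [-0.66988608 -0.06876027  0.07235723  0.73572352] [[447.84421365   0.         253.64742387]
 [  0.         447.84421365 189.96167026]
 [  0.           0.           1.        ]] -0.14622812245946026
side [0.30285968 0.74214024 0.85433618] [-0.19167639 -0.07172223  0.38555213  0.89970308] [[491.29361022   0.         252.21269482]
 [  0.         491.29361022 184.18325348]
 [  0.           0.           1.        ]] -0.21442869733528996
{'time_s': 0.1, 'q': array([-1.31227217e+00,  1.81475494e-01,  1.60789068e+00, -2.81857190e-05,
        1.35380589e+00, -2.06296089e-01]), 'dq': array([ 0.00120472, -0.00039799, -0.00238645, -0.00032541, -0.00013002,
       -0.00030861]), 'joint_efforts': array([-6.16092475e-04, -4.45883632e+01, -3.52239203e+01, -2.87618268e-04,
        4.17980453e-03,  6.18071610e-06]), 'eef_pos': array([ 0.25763189, -0.51350306,  0.2304777 ]), 'eef_rot': array([-7.89079507e-04,  9.73113109e-01,  2.30326407e-01, -3.43754070e-05]), 'wrist_force': array([-0.27812577,  0.21320095,  0.75486386]), 'torque': array([ 0.03835313,  0.00081119, -0.02978121]), 'opening': 0.997376222205208}
```

View pics/top0.png

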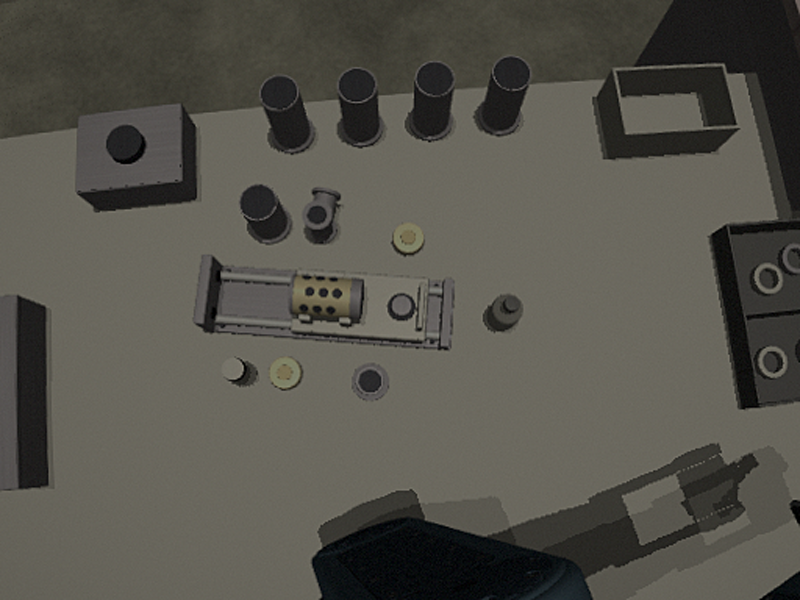

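View pics/side0.png

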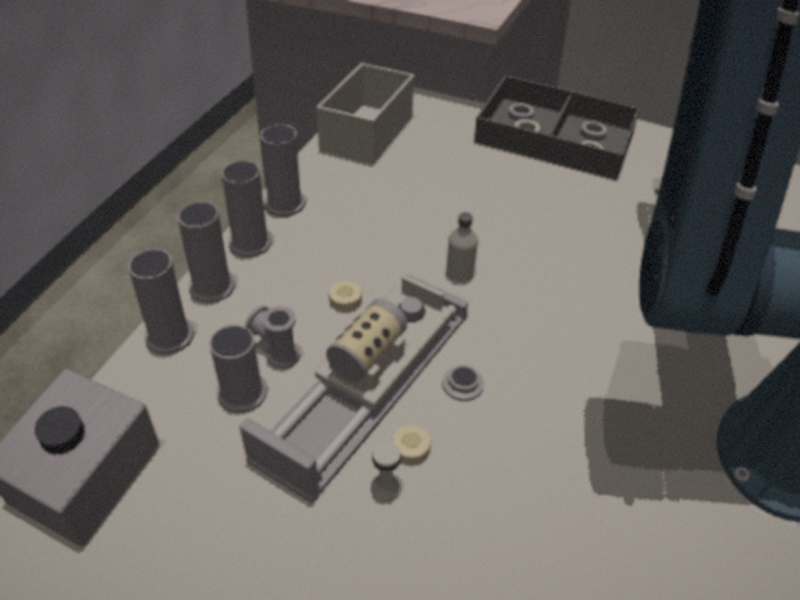

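Top view (800x600 scale): button at (401,306), fence at (421,310), drum at (327,297), tall stop on the left at (207,293). Side view: button at (411,308), nothing stands on the slide. A closer crop next gives the button and the slide axis.

Run:
```python
from h import *
c=ctrl.camera("top");im=c["color"][150:235,115:305,::-1]
cv2.imwrite("pics/crop.png",cv2.convertScaleAbs(cv2.resize(im,None,fx=4,fy=4,interpolation=cv2.INTER_CUBIC),alpha=1.8))
s=1.5625
for n,u,v,z in [("button",401,306,.064),("fence",421,310,.080),("stopA",207,257,.082),("stopB",198,328,.082),("lowA",449,280,.036),("lowB",447,347,.036),("drum",327,297,.12),("lube",510,303,.12),("disc",408,238,.022),("ferr",370,380,.018),("disc2",286,373,.022),("plunger",236,370,.082),("sleeve",261,201,.11),("tee",318,214,.08)]:
    print(n,onz(c,u/s,v/s,z).round(3))
d=ctrl.camera("side");print(onz(d,411/s,302/s,.064))
print(R.from_matrix(rot(ctrl.get_obs()["eef_rot"])).as_matrix().round(3))
```

```text
button [0.581 0.005 0.064]
fence [ 0.569 -0.025  0.08 ]
stopA [0.682 0.297 0.082]
stopB [0.572 0.315 0.082]
lowA [ 0.621 -0.076  0.036]
lowB [ 0.514 -0.061  0.036]
drum [0.594 0.112 0.12 ]
lube [ 0.56  -0.153  0.12 ]
disc [ 0.7   -0.018  0.022]
ferr [0.476 0.063 0.018]
disc2 [0.499 0.194 0.022]
plunger [0.503 0.26  0.082]
sleeve [0.754 0.203 0.11 ]
tee [0.735 0.12  0.08 ]
[ 0.58443739 -0.00122981  0.064     ]
[[ 0.894  0.448 -0.   ]
 [ 0.448 -0.894  0.001]
 [ 0.    -0.001 -1.   ]]
```

View pics/crop.png

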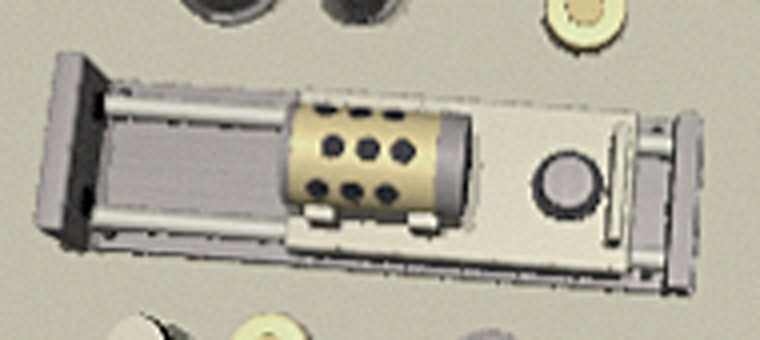

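Call:
arm_command(plan=[0,0,0,-0.136,0,0,0,-0.136,0,0,0,-0.136,0,0,0,-0.136,0,0,0,-0.136,0,0,0,-0.136,0,0,0,-0.132,42,18,0,0,42,18,0,0,42,18,0,0,42,18,0,0,42,18,0,0,42,18,0,0,42,18,0,0,42,18,0,0,42,18,0,0,42,18,0,0,42,18,0,0,42,18,0,0,42,18,0,0], grip=0)

```text
time_s: 2.2
eef_pos: [0.5754, -0.0098, 0.2312]
eef_rot: [0.0, 0.761, 0.649, -0.0]
wrist_force: [0.7, -1.1, -0.2]
opening: 0.001
```

Call:
arm_command(plan=[0,0,40,0,0,0,40,0,0,0,30,0,0,0,20,0,0,0,0,0,0,0,0,0])

```text
time_s: 2.8
eef_pos: [0.5748, -0.0117, 0.1015]
eef_rot: [-0.0, 0.761, 0.649, -0.0]
wrist_force: [-0.2, 0.1, 1.1]
opening: -0.001
```

Run:
```python
from h import *
for n,a in(("top",(130,110)),("side",(200,130))):
    c=ctrl.camera(n);im=c["color"][a[1]:a[1]+140,a[0]:a[0]+180,::-1]
    cv2.imwrite(f"pics/{n}1.png",cv2.convertScaleAbs(cv2.resize(im,None,fx=4,fy=4,interpolation=cv2.INTER_CUBIC),alpha=1.6))
o=ctrl.get_obs();print(o["time_s"],o["eef_pos"],rot(o["eef_rot"]).round(3),o["wrist_force"],o["opening"],o["q"])
p=o["eef_pos"];b=np.array([.582,.003,0]);print((rot(o["eef_rot"]).T@(b-p)*1000).round(1), np.array(proj(c,p))-a)
```

```text
2.9 [ 0.57599734 -0.01194299  0.10300325] [[ 0.157  0.988  0.003]
 [ 0.988 -0.157 -0.001]
 [-0.     0.003 -1.   ]] [0.19823562 0.13346998 1.33699898] 0.0053616750094684544 [-2.26674937e-01  3.27566406e-01  1.70648220e+00  4.02104843e-05
  1.10474296e+00 -6.86109415e-02]
[ 15.7   3.3 103. ] [68.96052152 48.96082746]
```

View pics/side1.png

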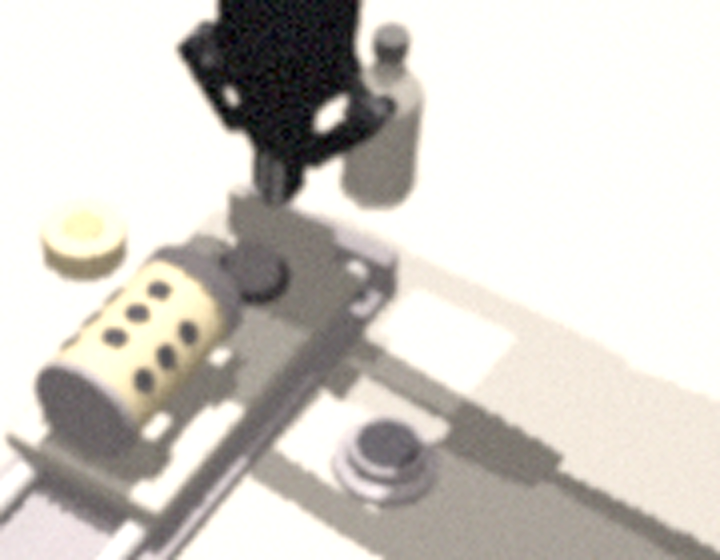

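Run:
```python
from h import *
d=ctrl.camera("side");t=ctrl.camera("top")
for u,v in((258,268),(260,263)): print(onz(d,200+u/4,130+v/4,.064))
print("top",onz(t,115+569/4,150+181/4,.064),"fence top ends",[onz(t,115+u/4,150+v/4,.08).round(4) for u,v in((623,130),(611,240))])
```

```text
[0.57682441 0.00840342 0.064     ]
[0.57732365 0.00424389 0.064     ]
top [0.58200007 0.00299822 0.064     ] fence top ends [array([ 0.6066, -0.0315,  0.08  ]), array([ 0.5416, -0.0179,  0.08  ])]
```

Call:
arm_command(plan=[10,2,0,0,0,0,15,0,0,0,15,0,0,0,5,0,0,0,0,0])

```text
time_s: 3.5
eef_pos: [0.5769, -0.0017, 0.0644]
eef_rot: [-0.001, 0.761, 0.649, -0.001]
wrist_force: [-0.1, -1.0, 1.0]
opening: -0.001
```

Call:
arm_command(plan=[0,0,2,0,0,0,2,0,0,0,2,0,0,0,0,0])

```text
time_s: 3.9
eef_pos: [0.5785, -0.0022, 0.0608]
eef_rot: [0.0, 0.761, 0.649, 0.0]
wrist_force: [-2.8, 0.0, 7.3]
opening: -0.003
```

Call:
arm_command(plan=[0,0,2,0,0,0,2,0,0,0,1,0,0,0,0,0])

```text
time_s: 4.3
eef_pos: [0.5786, -0.0022, 0.057]
eef_rot: [0.0, 0.761, 0.649, 0.0]
wrist_force: [-6.5, -0.0, 13.1]
opening: -0.001
```

Call:
arm_command(plan=[0,0,1,0,1,0,0,0,2,0,0,0,3,0,0,0,4,0,0,0,5,0,0,0,5,0,0,0,5,0,0,0,5,0,0,0,5,0,0,0,3,0,0,0,2,0,0,0,0,0,0,0])

```text
time_s: 5.6
eef_pos: [0.5854, 0.0377, 0.0568]
eef_rot: [0.001, 0.761, 0.649, 0.001]
wrist_force: [-7.4, 1.7, 17.9]
opening: -0.002
```

Run:
```python
from h import *
c=ctrl.camera("side");a=(170,120);im=c["color"][a[1]:a[1]+140,a[0]:a[0]+180,::-1]
cv2.imwrite("pics/side2.png",cv2.convertScaleAbs(cv2.resize(im,None,fx=4,fy=4,interpolation=cv2.INTER_CUBIC),alpha=1.6))
o=ctrl.get_obs();print(o["eef_pos"],o["wrist_force"])
```

```text
[0.58539325 0.03766795 0.05687374] [-6.53794495  1.09901117 17.55894914]
```

View pics/side2.png

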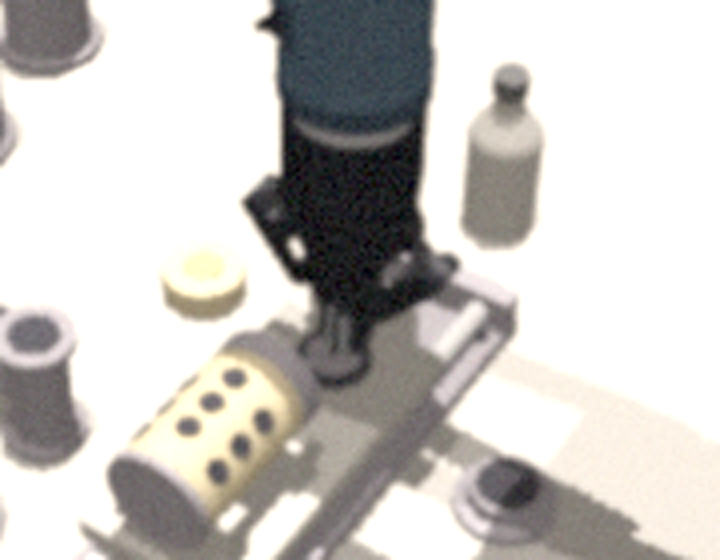

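The cradle has ridden along (rails exposed behind it, fingertips still on the button at (335,360)), about 40 mm so far. I'll keep going.

Call:
arm_command(plan=[2,0,0,0,4,0,0,0,5,0,0,0,5,0,0,0,5,0,0,0,5,0,0,0,5,0,0,0,5,0,0,0,5,0,0,0,5,0,0,0,5,0,0,0,5,0,0,0,5,0,0,0,5,0,0,0,4,0,0,0,3,0,0,0,0,0,0,0])

```text
time_s: 7.35
eef_pos: [0.5976, 0.1101, 0.0569]
eef_rot: [0.001, 0.761, 0.649, 0.001]
wrist_force: [-4.3, 1.8, 14.3]
opening: 0.0
```

Call:
arm_command(plan=[2,0,0,0,2,0,0,0,2,0,0,0,0,0,0,0])

```text
time_s: 7.75
eef_pos: [0.5985, 0.1157, 0.0569]
eef_rot: [0.001, 0.761, 0.649, 0.001]
wrist_force: [-3.7, 0.9, 14.3]
opening: -0.001
```

Call:
arm_command(plan=[2,0,0,0,2,0,0,0,2,0,0,0,0,0,0,0])

```text
time_s: 8.15
eef_pos: [0.5995, 0.1216, 0.0569]
eef_rot: [0.001, 0.761, 0.649, 0.001]
wrist_force: [-4.8, 1.3, 13.9]
opening: 0.0
```

Call:
arm_command(plan=[2,0,0,0,2,0,0,0,0,0,0,0])

```text
time_s: 8.45
eef_pos: [0.6, 0.1235, 0.0569]
eef_rot: [0.002, 0.761, 0.649, -0.0]
wrist_force: [-5.5, -7.5, 15.0]
opening: -0.002
```

Force along the slide jumped to −7.5 N and the tool lagged, so that is the end stop. I'll add a small extra push and hold, then check by picture.

Call:
arm_command(plan=[1,0,0,0,1,0,0,0,0,0,0,0,0,0,0,0])

```text
time_s: 8.85
eef_pos: [0.6006, 0.1251, 0.0569]
eef_rot: [0.002, 0.761, 0.649, 0.0]
wrist_force: [-4.8, -8.5, 15.5]
opening: -0.001
```

Run:
```python
from h import *
c=ctrl.camera("side");a=(140,130);im=c["color"][a[1]:a[1]+140,a[0]:a[0]+180,::-1]
cv2.imwrite("pics/side3.png",cv2.convertScaleAbs(cv2.resize(im,None,fx=4,fy=4,interpolation=cv2.INTER_CUBIC),alpha=1.6))
```

```text
(no output)
```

View pics/side3.png

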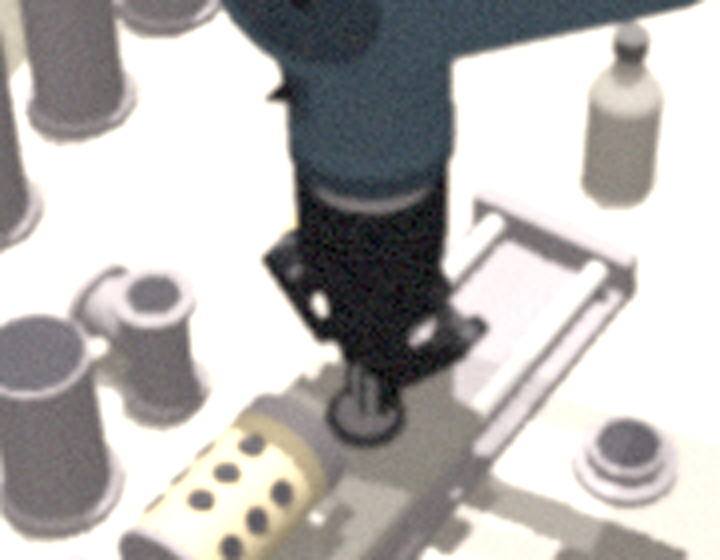

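The fingers are still on the button at (365,410), the rails behind are fully exposed and nothing else has been touched. Now lifting straight up.

Call:
arm_command(plan=[0,0,-4,0,0,0,-6,0,0,0,-15,0,0,0,-30,0,0,0,-40,0,0,0,-40,0,0,0,-30,0,-40,-10,0,0,-45,-20,0,0,-45,-20,0,0,-45,-20,0,0,-45,-20,0,0,-40,-20,0,0,0,0,0,0,0,0,0,0])

```text
time_s: 10.4
eef_pos: [0.4492, -0.1128, 0.22]
eef_rot: [0.0, 0.762, 0.648, 0.0]
wrist_force: [-0.2, 0.8, 0.3]
opening: 0.004
```

Run:
```python
from h import *
t=ctrl.camera("top");cv2.imwrite("pics/top4.png",cv2.convertScaleAbs(cv2.resize(t["color"][:,:,::-1][100:260,100:360],(780,480),interpolation=cv2.INTER_CUBIC),alpha=1.6))
c=ctrl.camera("side");im=c["color"][170:320,130:320,::-1]
cv2.imwrite("pics/side4.png",cv2.convertScaleAbs(cv2.resize(im,None,fx=4,fy=4,interpolation=cv2.INTER_CUBIC)[:600],alpha=1.6))
o=ctrl.get_obs();print(o["time_s"],o["eef_pos"],o["wrist_force"])
```

```text
10.5 [ 0.44984112 -0.11153379  0.21974987] [ 0.5156949   0.05959863 -0.64877589]
```

View pics/side4.png

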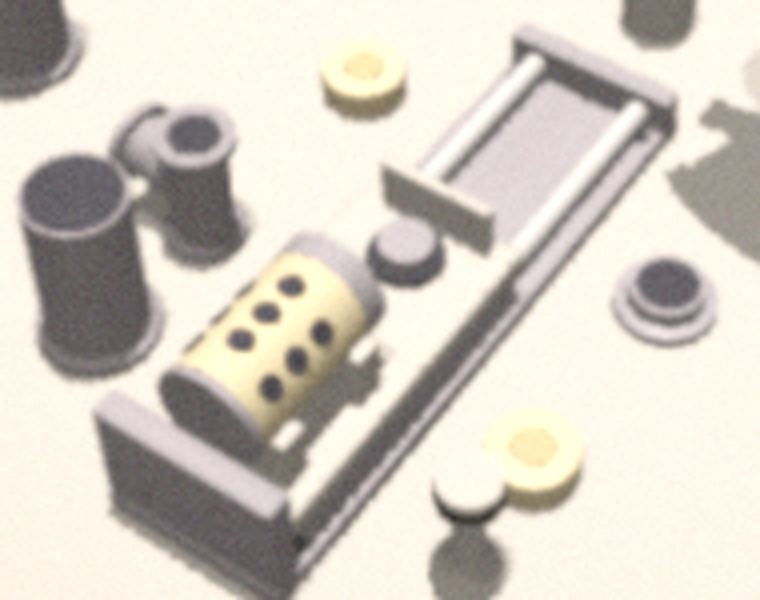

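View pics/top4.png

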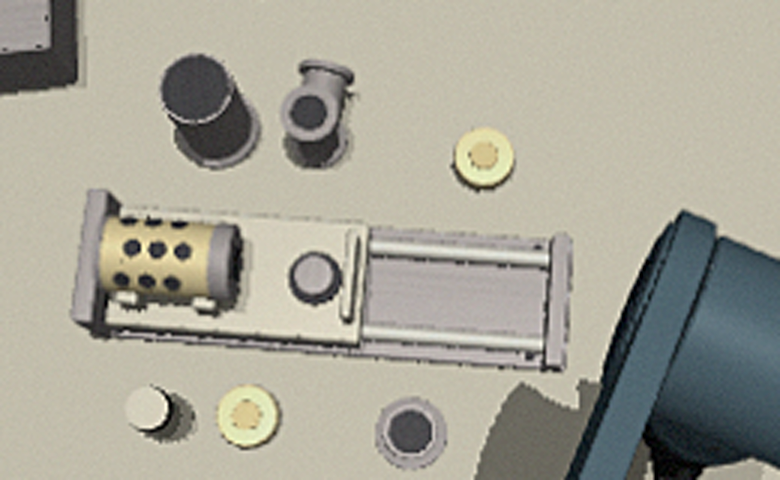

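The cradle sits against the tall stop in both views, the button is up (top view (316,272)) and the bystanders are in place. A last numeric check, then hand in.

Run:
```python
from h import *
t=ctrl.camera("top");b=onz(t,100+316/3,100+272/3,.064);u=np.array([.158,.987,0])
print(b,"moved mm",(b-[.582,.003,.064])@u*1000,"in base y",(b-[.5973,.1187,.064])@u*1000,"(want 10)")
ctrl.hand_in()
```

```text
[0.60489262 0.12637849 0.064     ] moved mm 125.39159900947375 in base y 8.778299009473727 (want 10)
the job is handed in; nothing more can be done
```

I pressed the release button to the bottom (about 13–18 N) and slid the cradle about 125 mm along the slide with the button held down. When I felt the end stop (8.5 N back along the slide), I lifted straight up and moved clear. The job was handed in at about 10.5 s.

- **Cradle position:** both last pictures show the cradle against the tall stop. The button measures y = 8.8 mm along the slide against 10 mm expected, which agrees within the roughly 2 mm camera accuracy.
- **Button and bystanders:** the button looks up, and the parts around the slide look undisturbed. I judged both by eye from the pictures and did not measure them.
- **Robot:** the wrist force reads near zero, so the robot is touching nothing.
- **Disagreements:** my early estimates of the button position from the two cameras differed by about 5 mm, so I used a value in between and the press landed well. While the button was held down there was also an unexplained sideways force of about 4–7 N across the slide. It did no visible harm.

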